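# Swing the wide lens of a turret magnifier over a medal

## Task

Step the lens wheel of the desk magnifier round until the widest of its three lenses is centred over the bronze medal on the stage. Turn it by pushing its upright tabs with the fingertips or the outside of a finger: do not pinch a tab or touch the lenses. Leave the medal and everything else on the desk where it lies.

Things in the scene. Friction and masses are not known exactly. Their poses are not given: they have to be found in the camera images.
- stand: Grey base plate of the desk magnifier, 185 x 140 mm, 15 thick, fixed to the desk, with a steel post. Origin: on the desk, on the post's vertical axis, about which the lens wheel turns. x points from the post to the round stage (centre 55 mm from the axis, 60 across, top 20 above the desk) and a small steel index block at the plate's edge (98 mm from the axis).
- turret (a joint): Turn of the aluminium lens wheel, rad, positive counter-clockwise from above; 0 or a whole turn (6.283) puts the wide lens over the stage. The middle lens sits 2.094, the small one 4.189 counter-clockwise of the wide one. Turns both ways without stops or clicks; a stiff pivot (0.15 N m, 1.6 N at a tab) keeps it where left. Starts at 0.9 to 5.4. Hub 52 mm across, top 98 mm above the desk, cap 108.
- lens_wide: Widest lens: glass 56 mm across in an aluminium rim 64 mm across and 10 mm high. Origin: lens centre, 55 mm from the wheel's axis, 92 mm above the desk (rim top 97 mm). Its x axis points outward from the axis. Glass and rim must not be touched.
- lens_middle: Middle lens: as the wide one, glass 40 mm and rim 48 mm across. Must not be touched.
- lens_small: Small lens: as the wide one, glass 26 mm and rim 34 mm across, on a short stem. Must not be touched.
- medal: Bronze medal, loose, 40 mm across, 5 mm thick, 60 g, lying in the middle of the stage. Origin: centre of its underside.
- tab1: Push tab, 60 degrees counter-clockwise of the wide lens: a flat spoke (12 mm wide, 6 thick) with an upright blade at its end, 24 mm long outward, 8 thick, top 130 mm above the desk. Origin: middle of the blade's foot, 95 mm from the axis, 92 above the desk (the spoke's top). x outward, y along the turn (counter-clockwise), z up. The three are alike; push any, either way.
- tab2: As tab1, but 180 degrees counter-clockwise of the wide lens.
- tab3: As tab1, but 300 degrees counter-clockwise of the wide lens.
- plaster_cast: Bystander near the magnifier: white plaster disc, 56 mm across, 9 mm high, loose.
- loupe: Bystander near the magnifier: small dark eye loupe standing upright, 32 mm across, 32 mm high, loose.
- eraser: Bystander near the magnifier: white eraser, 45 x 22 x 13 mm, loose.
- jar: Bystander on the left of the desk: glass jar with black lid, 72 mm across, 75 mm high, loose.
- spray_can: Bystander on the far left: spray can, 56 mm across, 170 mm high, loose.
- mug: Bystander on the right: glass mug, 72 mm across, 85 mm high, loose.
- spatula: Bystander on the right: modelling spatula lying flat, 170 mm long, loose.
Things that resemble listed ones, but are neither listed nor needed, are in the scene too. Leave any turquoise, white or yellow look-alike of the medal alone.

How it is judged:
By the outcome, as a careful person would: the job done as asked, in the order asked, and still so for the second after the job is handed in, with the robot touching nothing.
It also fails if it takes over 64 s, if anything falls off the work surface, if the arm or the gripper's body presses on something with over 40 N, if the wrist force passes 120 N, or if a joint passes its speed limit or range.

## Robot

A 7-joint arm with a two-finger parallel gripper is mounted at the origin on the work surface. World frame = base frame: x ahead of the robot, y to its left, z up, the work surface at z = 0. Lengths are in m, angles in rad, forces in N, time in s.
With the tool pointing down it reaches from about 0.425 to 0.925 m from the base axis. Payload 6.8 kg.
Tool frame: the origin (TCP) lies at the very end of the fingers, on their centre line; the grasp point (between the pads) lies 19 mm behind it; z points along the fingers, y is the direction in which the jaws open and shut (so a half turn about z gives the same grasp; the last joint's range is limited). The gripper opens to 85 mm and grips with 20 to 120 N. Pads are 22 mm wide; open, the fingers measure 114 mm over their backs; the gripper's body (76 mm by 85 mm) begins 54 mm behind the grasp point. The pads swing forward as they close: fully open they stand 13 mm farther back than shut.
Start: joints at [-1.215, 0.477, 0.022, 1.555, -0.011, 1.109, -0.083], TCP at [0.302, 0.604, 0.231] pointing down, gripper open.
Joint ranges: [-2.96, 2.96], [-0.34, 2.1], [-1.41, 1.46], [0.24, 2.44], [-1.37, 4.51], [0.17, 1.92], [-2.96, 2.96]. Speed limits (rad/s): [2.39, 2.39, 3.14, 3.14, 3.14, 3.14, 3.14].

## Interface

Orientations are given as a rotation vector (axis times angle).
In Python, from bench import monitor, viewer, job gives the robot as it stands. The module is installed in compiled form; this text tells all that it offers.
- The arm moves only by the tool drive_tool, never from a script. Its argument "commands" is a list of rows, each an object with "linear": the shift along the tool's x, y, z in m, a list of three; "dr": the turn, a rotation vector about the tool's x, y, z in degrees, a list of three; "jaw": the closure, from 0 (fully open) to 1 (shut). A call has 1 to 8 rows; each row shifts and turns the pose as measured when the row begins, along the tool's axes as they then stand; what a row does not reach is not made up. A row lasts 1/8 s, in which the tool goes at most 62.5 mm and 10.7 degrees, less where a joint would pass 70% of its speed; a pose out of reach is approached as far as the arm can. A call is refused whole if a number of a shift passes 0.0625 or a number of a turn 10.7, either way. A call with a gripper value outside its range is refused whole. The fingers move at their own pace and stop on an object; "force" is the grip in N (left out, the last holds). Time passes only in rows, so rows that do not move let the fingers close. It gives the time, the measured TCP pose, the force and the opening at its end, in the units of the state.
- monitor.get_obs(): the state, without advancing time (a new reading comes with each control period).
- viewer.grab_frame(name): name is "scene" or "top" or "wrist"; returns the picture (480x640x3 uint8, red, green, blue); there is no depth.
- viewer.calibration(name): a dict with "K" (3x3 intrinsics, pixels), "R" (3x3) and "t" (3): a world point X has camera coordinates R X + t. Camera axes: x right, y down, z forward; pixel columns grow to the right and rows downward; lengths in m; the calibration is good to about 2 mm. A picture is of the moment at which its call begins: read the wrist's pose just before it. calibration takes no time and is no camera call; for the wrist camera it gives the pose at the moment of the call.
- job.hand_in(): hands the job in, once; it reports no verdict.
The state is a dict: "clock": time; "joints": joint angles; "qvel": joint speeds; "tau": joint torques, N m; "tcp_pos": TCP position; "orientation": TCP orientation; "contact_force": force on the tool from outside, world axes, zero at the start; "moment": the same for the moment, N m; "grip_width": finger opening in m.
Only numpy, scipy, OpenCV 4.12 (cv2) and the standard library are available. Lean on these libraries where they do the work, as an engineer would, in place of code of your own. Each camera call takes 0.05 s, during which the arm holds its last target.

## Working session

There is one attempt and no reset: what is moved stays moved. The work goes in short steps, Python scripts to look and compute and a tool call to move; the robot and the scene stay as the last step left them, time stands still between calls to the robot, and variables do not carry over. Pictures are saved under pics/ and viewed, and the job is handed in when it is done.

Besides the shell and the picture viewer there is one more tool, called after "Call:" by a JSON object that holds its "op" and its "data", one argument or row to a line. drive_tool: Moves the arm, as the interface text tells. Its arguments: {"type":"object","properties":{"commands":{"type":"array"},"force":{"type":"number"}},"required":["commands"]}

```bash
mkdir -p pics
python3 - <<'E'
from bench import monitor, viewer, job
import cv2
print(monitor.get_obs())
for n in ["scene","top"]:
    im=viewer.grab_frame(n); cv2.imwrite(f"pics/{n}0.png",im[:,:,::-1]); c=viewer.calibration(n); print(n,c)
E
```

```text
{'clock': 0.0, 'joints': array([-1.21509399,  0.47779353,  0.02229867,  1.55646066, -0.01153101,
        1.10927341, -0.08305894]), 'qvel': array([-0.00144639,  0.00060538,  0.00134599, -0.00029379, -0.0006978 ,
       -0.00192689,  0.00023377]), 'tau': array([-2.05038609e-04, -5.96439779e+01,  1.60787389e+00, -2.81205457e+01,
        1.24592695e-02,  9.08956106e-03,  2.57656740e-05]), 'tcp_pos': array([0.30168053, 0.60317211, 0.23032541]), 'orientation': array([-7.21820303e-01, -3.05720466e+00,  2.79248793e-03]), 'contact_force': array([-0.33737915, -0.20535494,  0.01544862]), 'moment': array([-0.02718102,  0.01190654, -0.01514966]), 'grip_width': 0.08540646033673197}
scene {'K': array([[540.4867363 ,   0.        , 313.41438753],
       [  0.        , 540.4867363 , 240.25560242],
       [  0.        ,   0.        ,   1.        ]]), 'R': array([[-0.76981297,  0.6382518 , -0.00475677],
       [ 0.47432804,  0.5670815 , -0.67337321],
       [-0.42708419, -0.5206277 , -0.73928742]]), 't': array([ 0.45627474, -0.23551381,  1.54461144])}
top {'K': array([[450.05230221,   0.        , 317.94600236],
       [  0.        , 450.05230221, 237.41328239],
       [  0.        ,   0.        ,   1.        ]]), 'R': array([[-0.01994981, -0.99936056, -0.02967286],
       [-0.98741653,  0.02435087, -0.15625504],
       [ 0.15687768,  0.02618221, -0.98727093]]), 't': array([0.02029152, 0.61076237, 1.05389744])}
```

View pics/scene0.png

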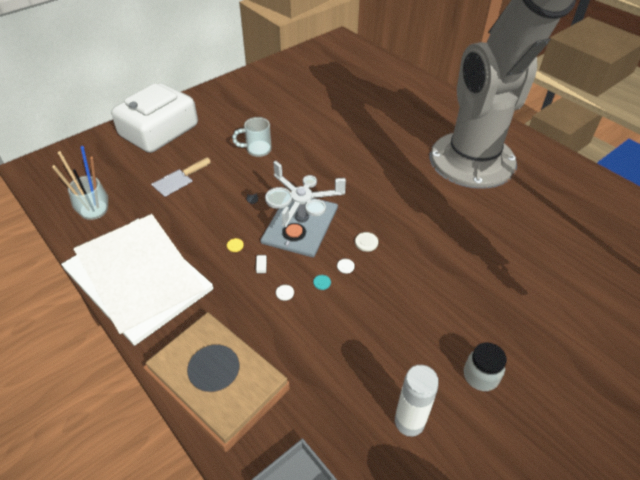

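View pics/top0.png

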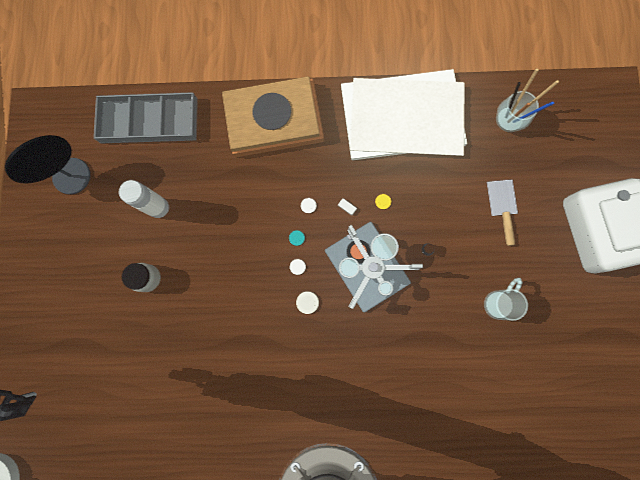

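Run:
```python
import cv2
a=cv2.imread("pics/top0.png")[190:330,290:450]; cv2.imwrite("pics/topc.png",cv2.resize(a,None,fx=4.2,fy=4.2,interpolation=cv2.INTER_CUBIC))
a=cv2.imread("pics/scene0.png")[145:265,220:380]; cv2.imwrite("pics/scenec.png",cv2.resize(a,None,fx=5,fy=5,interpolation=cv2.INTER_CUBIC))
```

```text
(no output)
```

View pics/topc.png

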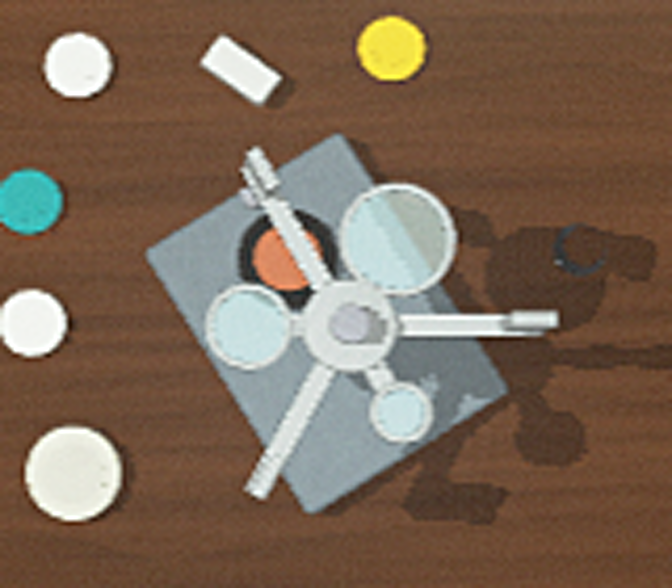

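View pics/scenec.png

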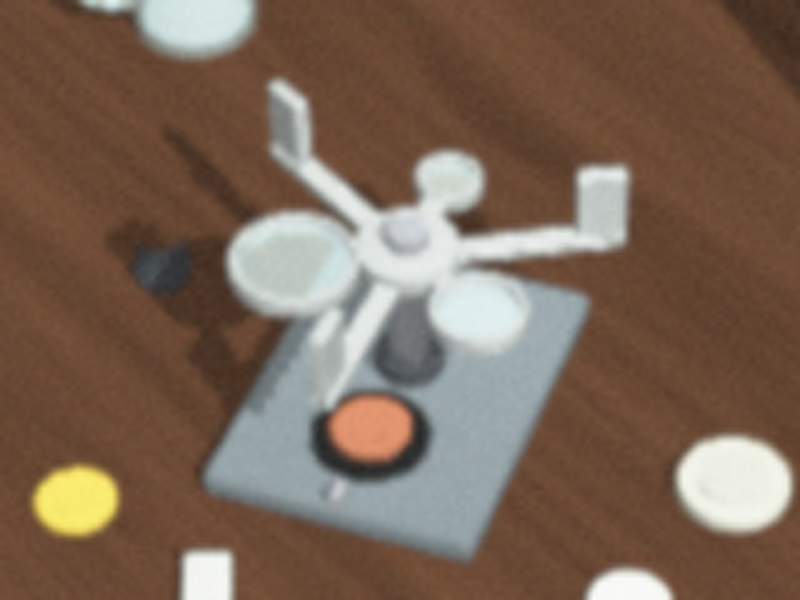

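Top crop: the hub is at (352,324). The wide lens is at (398,240), the middle one at (250,327) and the small one at (400,412). The bronze medal is at (287,260), under tab1. The look-alikes are the turquoise disc (28,202), two white discs (78,65) and (33,323), and the yellow one (391,48). I'll now fit the pose of the stand and wheel to both views.

```bash
cat > h.py <<'E'
import numpy as np
from scipy.optimize import least_squares
def proj(c,X):
    p=c["R"]@np.asarray(X)+c["t"]; p=c["K"]@p; return p[:2]/p[2]
def rz(a): return np.array([[np.cos(a),-np.sin(a)],[np.sin(a),np.cos(a)]])
def pt(p,kind,r,ang,z):
    x,y,yaw,tu=p[:4]; a=yaw+ang+(tu if kind=='w' else 0)
    return np.array([x+r*np.cos(a),y+r*np.sin(a),z])
D=np.pi/180
E
cat > fit.py <<'E'
from h import *
from bench import viewer
T=viewer.calibration("top");S=viewer.calibration("scene")
ct=lambda u,v:np.array([290+(u+.5)/4.2-.5,190+(v+.5)/4.2-.5])
cs=lambda u,v:np.array([220+(u+.5)/5-.5,145+(v+.5)/5-.5])
obs=[("wide",T,ct(398,238),'w',.055,0,.097),("mid",T,ct(249,326),'w',.055,120*D,.097),("small",T,ct(401,411),'w',.055,240*D,.097),
("cap",T,ct(350,322),'w',0,0,.108),("medal",T,ct(287,260),'s',.055,0,.025),
("wide",S,cs(292,260),'w',.055,0,.095),("mid",S,cs(480,311),'w',.055,120*D,.095),("small",S,cs(450,180),'w',.055,240*D,.095),
("cap",S,cs(406,228),'w',0,0,.108),("medal",S,cs(372,428),'s',.055,0,.025),
("tab1top",S,cs(325,325),'w',.095,60*D,.130),("tab3top",S,cs(288,92),'w',.095,300*D,.130),("tab2top",S,cs(603,172),'w',.095,180*D,.130),
("tab3top",T,ct(534,314),'w',.095,300*D,.130),("idx",S,cs(335,490),'s',.098,0,.02)]
def f(p):
    return np.concatenate([proj(c,pt(p,k,r,a,z))-o for _,c,o,k,r,a,z in obs])
best=min((least_squares(f,[.5,-.1,y,-1.1],loss='soft_l1') for y in (0,.5,1)),key=lambda s:s.cost)
p=best.x;print(p, 'turret deg',p[3]/D,'yaw',p[2]/D)
for o,e in zip(obs,f(p).reshape(-1,2)): print(o[0],'T' if o[1] is T else 'S',e.round(2))
for i in range(3): print('tab',i+1,pt(p,'w',.095,(60+120*i)*D,.092).round(4))
for n,c,px,z in [("loupe",T,ct(578,248),.032),("eraser",T,ct(240,70),.013),("plaster",T,ct(73,473),.009)]:
    K=c["K"];d=c["R"].T@np.linalg.solve(K,[*px,1]);o=-c["R"].T@c["t"];print(n,(o+d*(z-o[2])/d[2]).round(3))
for cz in [(340,135),(147,253),(312,515),(508,390)]:
    px=ct(*cz);c=T;K=c["K"];d=c["R"].T@np.linalg.solve(K,[*px,1]);o=-c["R"].T@c["t"];print((o+d*(.015-o[2])/d[2]).round(3))
E
python3 fit.py
```

```text
[ 0.53295787 -0.1182634   0.52753894 -1.06912699] turret deg -61.25646436818885 yaw 30.225754583334542
wide T [-0.84 -0.59]
mid T [-0.68 -0.91]
small T [-0.52 -0.56]
cap T [-0.43 -0.52]
medal T [-0.36 -1.44]
wide S [ 0.44 -0.93]
mid S [-0.33 -1.23]
small S [-0.17 -1.4 ]
cap S [ 0.13 -0.93]
medal S [-0.37 -1.52]
tab1top S [ 0.21 -1.08]
tab3top S [-0.05 -0.61]
tab2top S [-0.08 -0.74]
tab3top T [-0.6   0.26]
idx S [ 0.55 -0.31]
tab 1 [ 0.6161 -0.0723  0.092 ]
tab 2 [ 0.4516 -0.0693  0.092 ]
tab 3 [ 0.5312 -0.2132  0.092 ]
loupe [ 0.579 -0.261  0.032]
eraser [ 0.695 -0.068  0.013]
plaster [0.455 0.038 0.009]
[ 0.653 -0.126  0.015]
[ 0.584 -0.009  0.015]
[ 0.428 -0.101  0.015]
[ 0.498 -0.219  0.015]
```

Two-view fit: axis at (0.533, -0.118), stand yaw 30.2°, turret about -61.3° (5.21 rad). All residuals are under about 1.5 px. The wheel needs about +61° counter-clockwise. I'll push tab1 at (0.616, -0.072) from its clockwise side with shut fingers, turning the tool together with the wheel.

Call:
{"op": "drive_tool", "data": {
  "commands": [
    {"linear": [0,0,0],"dr": [0,0,10.5],"jaw": 1},
    {"linear": [0,0,0],"dr": [0,0,10.5],"jaw": 1},
    {"linear": [0,0,0],"dr": [0,0,10.5],"jaw": 1},
    {"linear": [0,0,0],"dr": [0,0,10.5],"jaw": 1},
    {"linear": [0,0,0],"dr": [0,0,10.5],"jaw": 1},
    {"linear": [0,0,0],"dr": [0,0,10.5],"jaw": 1}
  ],
  "force": 20
}}

```text
clock: 0.85
tcp_pos: [0.3009, 0.601, 0.2268]
orientation: [2.241, 2.197, -0.012]
contact_force: [0.7, 0.1, -0.1]
grip_width: -0.0003
```

Call:
{"op": "drive_tool", "data": {
  "commands": [
    {"linear": [0,0,0],"dr": [0,0,10.5],"jaw": 1},
    {"linear": [0,0,0],"dr": [0,0,10.5],"jaw": 1},
    {"linear": [0,0,0],"dr": [0,0,10.5],"jaw": 1},
    {"linear": [0,0,0],"dr": [0,0,10.5],"jaw": 1},
    {"linear": [0,0,0],"dr": [0,0,10.5],"jaw": 1},
    {"linear": [0,0,0],"dr": [0,0,10.5],"jaw": 1}
  ]
}}

```text
clock: 1.6
tcp_pos: [0.2993, 0.5993, 0.2235]
orientation: [3.059, 0.662, -0.014]
contact_force: [-0.4, -0.2, -0.7]
grip_width: 0.0003
```

```bash
cat > st.py <<'E'
from h import *
from scipy.spatial.transform import Rotation as Rn
from bench import monitor
import sys
o=monitor.get_obs();R=Rn.from_rotvec(o["orientation"]).as_matrix()
print("t",o["clock"],"tcp",o["tcp_pos"].round(4),"psi",np.degrees(np.arctan2(R[1,1],R[0,1])).round(2),"z",R[:,2].round(4),"F",o["contact_force"].round(2),"w",o["grip_width"].round(4),"j",o["joints"].round(2))
if len(sys.argv)>3:
    t=np.array([float(a) for a in sys.argv[1:4]]); print("tool shift",(R.T@(t-o["tcp_pos"])).round(4))
E
python3 st.py .634 -.100 .23
```

```text
Traceback (most recent call last):
  File "st.py", line 6, in <module>
    print("t",o["clock"],"tcp",o["tcp_pos"].round(4),"psi",np.degrees(np.arctan2(R[1,1],R[0,1])).round(2),"z",R[:,2].round(4),"F",o["contact_force"].round(2),"w",o["grip_width"].round(4),"j",o["joints"].round(2))
                                                                                                                                                                  ^^^^^^^^^^^^^^^^^^^^^
AttributeError: 'float' object has no attribute 'round'
```

```bash
sed -i 's/o\["grip_width"\].round(4)/round(o["grip_width"],4)/' st.py; python3 st.py .634 -.100 .24
```

```text
t 1.6 tcp [0.2993 0.5993 0.2235] psi -65.58 z [-0.0061 -0.0133 -0.9999] F [-0.37 -0.23 -0.68] w 0.0003 j [-1.56  0.53  0.53  1.59 -0.28  1.12 -2.11]
tool shift [ 0.0156  0.7752 -0.0093]
```

Call:
{"op": "drive_tool", "data": {
  "commands": [
    {"linear": [0.001,0.055,-0.002],"dr": [0,0,0],"jaw": 1},
    {"linear": [0.001,0.055,-0.002],"dr": [0,0,0],"jaw": 1},
    {"linear": [0.001,0.055,-0.002],"dr": [0,0,0],"jaw": 1},
    {"linear": [0.001,0.055,-0.002],"dr": [0,0,0],"jaw": 1},
    {"linear": [0.001,0.055,-0.002],"dr": [0,0,0],"jaw": 1},
    {"linear": [0.001,0.055,-0.002],"dr": [0,0,0],"jaw": 1},
    {"linear": [0.001,0.055,-0.002],"dr": [0,0,0],"jaw": 1}
  ]
}}

```text
clock: 2.48
tcp_pos: [0.4652, 0.2463, 0.2385]
orientation: [3.054, 0.676, -0.018]
contact_force: [0.5, 0.3, 0.3]
grip_width: 0.0003
```

```bash
python3 st.py .634 -.100 .24
```

```text
t 2.475 tcp [0.4652 0.2463 0.2385] psi -65.04 z [-0.0083 -0.0161 -0.9998] F [0.5  0.28 0.26] w 0.0003 j [-1.16  0.27  0.67  1.92 -0.18  1.03 -1.55]
tool shift [0.0069 0.3851 0.0027]
```

Call:
{"op": "drive_tool", "data": {
  "commands": [
    {"linear": [0.0,0.055,0],"dr": [0,0,-1],"jaw": 1},
    {"linear": [0.0,0.055,0],"dr": [0,0,-1],"jaw": 1},
    {"linear": [0.0,0.055,0],"dr": [0,0,-1],"jaw": 1},
    {"linear": [0.0,0.055,0],"dr": [0,0,-1],"jaw": 1},
    {"linear": [0.0,0.055,0],"dr": [0,0,0],"jaw": 1},
    {"linear": [0.0,0.055,0],"dr": [0,0,0],"jaw": 1},
    {"linear": [0.0,0.055,0],"dr": [0,0,0],"jaw": 1}
  ]
}}

```text
clock: 3.35
tcp_pos: [0.6469, -0.1046, 0.2408]
orientation: [3.029, 0.792, -0.021]
contact_force: [0.5, 0.2, 0.8]
grip_width: -0.0001
```

```bash
python3 st.py .634 -.100 .15
python3 - <<'E'
from bench import viewer
import cv2
for n in ["top","wrist"]:
    cv2.imwrite(f"pics/{n}1.png",viewer.grab_frame(n)[:,:,::-1])
E
```

```text
t 3.35 tcp [ 0.6469 -0.1046  0.2408] psi -60.7 z [-0.0106 -0.0135 -0.9999] F [0.54 0.25 0.78] w -0.0001 j [-0.43  0.52  0.71  1.62 -0.35  1.14 -0.7 ]
tool shift [-0.0075 -0.0109  0.0909]
```

View pics/wrist1.png

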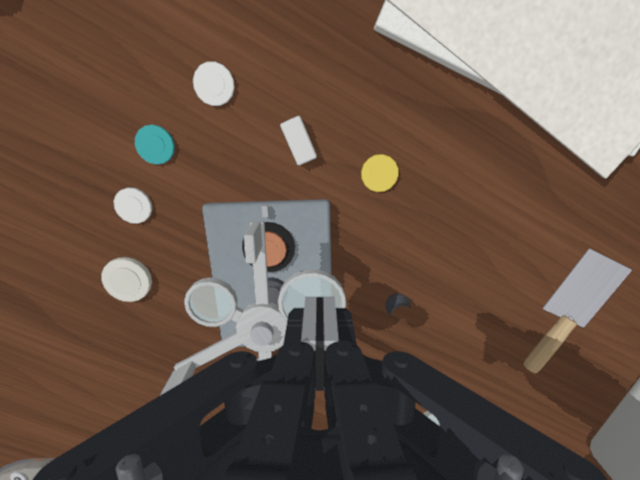

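Wrist view: tab1's blade is at (250,243), the medal at (272,250), the index block at (266,212) and the hub cap at (261,333). I'll check the fit against this view, then descend.

Run:
```python
from h import *
from bench import viewer
c=viewer.calibration("wrist");p=[ 0.53296,-0.11826,.52754,-1.06913]
for n,k,r,a,z in [("cap",'w',0,0,.108),("tab1top",'w',.095,60*D,.13),("tab1 out",'w',.107,60*D,.13),("tab1foot",'w',.095,60*D,.092),("mid",'w',.055,120*D,.097),("wide",'w',.055,0,.097),("idx",'s',.098,0,.02),("medal",'s',.055,0,.025)]: print(n,proj(c,pt(p,k,r,a,z)).round(1))
import cv2
a=cv2.imread("pics/wrist1.png")[190:390,150:350];cv2.imwrite("pics/w1c.png",cv2.resize(a,None,fx=3,fy=3,interpolation=cv2.INTER_CUBIC))
```

```text
cap [265.4 333.5]
tab1top [254.6 245.9]
tab1 out [253.5 231.1]
tab1foot [261.7 230.8]
mid [214.1 301.9]
wide [316.4 301. ]
idx [269.3 207.6]
medal [271.6 246.8]
```

View pics/w1c.png

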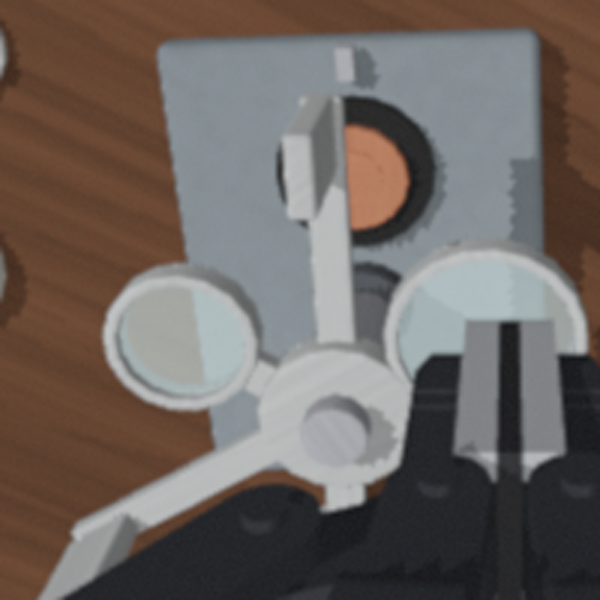

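Call:
{"op": "drive_tool", "data": {
  "commands": [
    {"linear": [-0.004,-0.004,0.03],"dr": [0,0,0],"jaw": 1},
    {"linear": [-0.004,-0.002,0.03],"dr": [0,0,0],"jaw": 1},
    {"linear": [0,0,0.025],"dr": [0,0,0],"jaw": 1},
    {"linear": [0,0,0],"dr": [0,0,0],"jaw": 1}
  ]
}}

```text
clock: 3.95
tcp_pos: [0.6351, -0.1124, 0.1527]
orientation: [3.029, 0.773, -0.025]
contact_force: [-0.3, -1.0, 1.1]
grip_width: -0.0002
```

```bash
python3 st.py .635 -.102 .106
python3 - <<'E'
from bench import viewer
import cv2
for n in ["wrist","scene"]:
    cv2.imwrite(f"pics/{n}2.png",viewer.grab_frame(n)[:,:,::-1])
a=cv2.imread("pics/scene2.png")[125:275,200:400];cv2.imwrite("pics/s2c.png",cv2.resize(a,None,fx=4,fy=4,interpolation=cv2.INTER_CUBIC))
E
```

```text
t 3.95 tcp [ 0.6351 -0.1124  0.1527] psi -61.35 z [-0.0118 -0.0187 -0.9998] F [-0.33 -0.95  1.06] w -0.0002 j [-0.39  0.59  0.66  1.73 -0.4   0.97 -0.65]
tool shift [ 0.0058 -0.0097  0.0465]
```

View pics/wrist2.png

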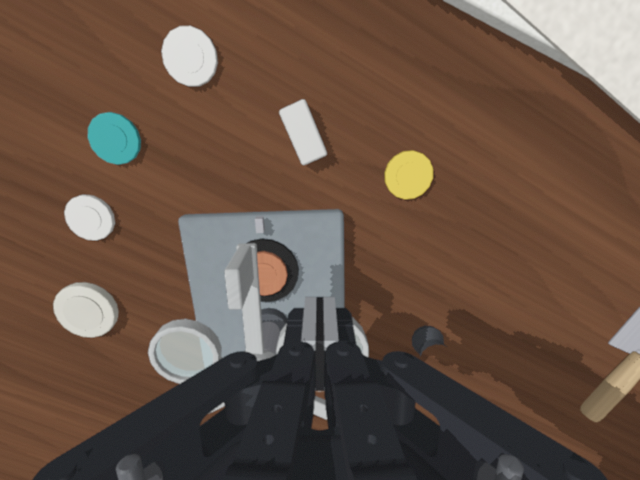

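View pics/s2c.png

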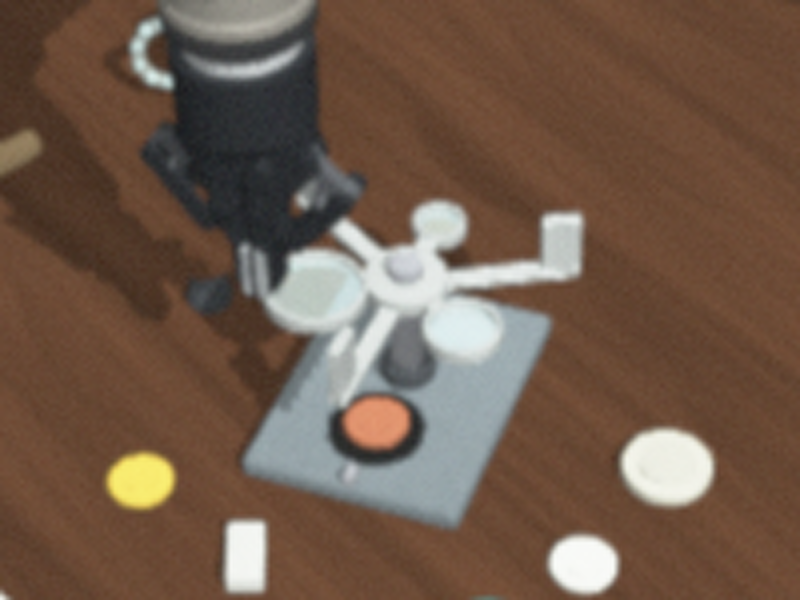

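Call:
{"op": "drive_tool", "data": {
  "commands": [
    {"linear": [0.006,-0.009,0.0],"dr": [0.6,1.1,0],"jaw": 1},
    {"linear": [0,0,0.022],"dr": [0,0,0],"jaw": 1},
    {"linear": [0,0,0.022],"dr": [0,0,0],"jaw": 1},
    {"linear": [0,0,0],"dr": [0,0,0],"jaw": 1}
  ]
}}

```text
clock: 4.55
tcp_pos: [0.642, -0.0995, 0.1153]
orientation: [3.043, 0.78, 0.024]
contact_force: [-0.5, 0.2, 0.2]
grip_width: -0.0001
```

```bash
python3 st.py .635 -.102 .106
python3 - <<'E'
from bench import viewer
import cv2
for n in ["wrist","scene"]:
    cv2.imwrite(f"pics/{n}3.png",viewer.grab_frame(n)[:,:,::-1])
a=cv2.imread("pics/scene3.png")[125:275,200:400];cv2.imwrite("pics/s3c.png",cv2.resize(a,None,fx=4,fy=4,interpolation=cv2.INTER_CUBIC))
E
```

```text
t 4.55 tcp [ 0.642  -0.0995  0.1153] psi -61.26 z [ 0.015   0.0031 -0.9999] F [-0.53  0.21  0.21] w -0.0001 j [-0.37  0.63  0.62  1.76 -0.46  0.89 -0.62]
tool shift [-0.0075 -0.0012  0.0092]
```

View pics/wrist3.png

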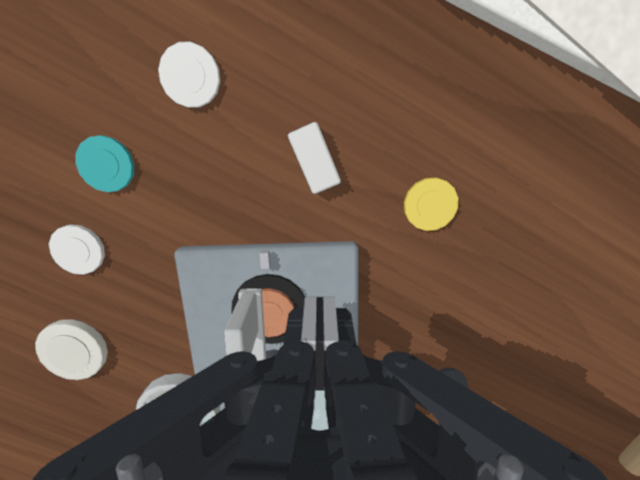

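View pics/s3c.png

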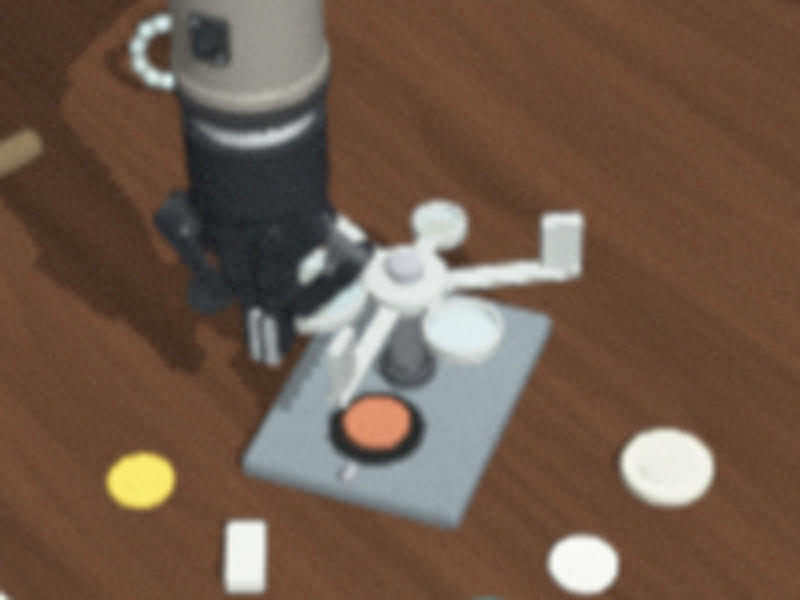

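```bash
cat >> st.py <<'E'
c=np.array([.5330,-.1183]);d=o["tcp_pos"][:2]-c
ps=np.arctan2(R[1,1],R[0,1]);print("in tool axes rel wheel axis: x %.4f y %.4f; radial angle of tool x %.2f"%(R[:2,0]@d,R[:2,1]@d,np.degrees(np.arctan2(R[1,0],R[0,0]))))
E
python3 st.py
```

```text
t 4.65 tcp [ 0.6431 -0.1002  0.1169] psi -61.27 z [ 0.0178  0.0024 -0.9998] F [0.25 0.07 0.26] w -0.0001 j [-0.37  0.63  0.62  1.76 -0.46  0.89 -0.62]
in tool axes rel wheel axis: x 0.1053 y 0.0371; radial angle of tool x 28.73
```

Call:
{"op": "drive_tool", "data": {
  "commands": [
    {"linear": [-0.007,0,0.005],"dr": [0.1,-0.5,0],"jaw": 1},
    {"linear": [0,-0.003,0],"dr": [0,0,0],"jaw": 1},
    {"linear": [0,-0.003,0],"dr": [0,0,0],"jaw": 1},
    {"linear": [0,-0.003,0],"dr": [0,0,0],"jaw": 1}
  ]
}}

```text
clock: 5.15
tcp_pos: [0.6334, -0.0959, 0.1142]
orientation: [3.04, 0.778, 0.019]
contact_force: [-0.5, 0.6, -0.1]
grip_width: -0.0002
```

```bash
python3 st.py
```

```text
t 5.15 tcp [ 0.6334 -0.0959  0.1142] psi -61.31 z [ 1.280e-02 -3.000e-04 -9.999e-01] F [-0.5   0.64 -0.06] w -0.0002 j [-0.38  0.62  0.62  1.78 -0.46  0.88 -0.63]
in tool axes rel wheel axis: x 0.0989 y 0.0285; radial angle of tool x 28.70
```

Call:
{"op": "drive_tool", "data": {
  "commands": [
    {"linear": [0,-0.003,0.003],"dr": [0.0,-0.4,0],"jaw": 1},
    {"linear": [0,-0.003,0.001],"dr": [0,0,0],"jaw": 1},
    {"linear": [0,-0.003,0],"dr": [0,0,0],"jaw": 1},
    {"linear": [0,-0.003,0],"dr": [0,0,0],"jaw": 1}
  ]
}}

```text
clock: 5.65
tcp_pos: [0.6275, -0.0842, 0.1098]
orientation: [3.038, 0.778, 0.008]
contact_force: [1.0, -0.7, 0.5]
grip_width: -0.0002
```

```bash
python3 st.py
```

```text
t 5.65 tcp [ 0.6275 -0.0842  0.1098] psi -61.27 z [ 0.0064 -0.004  -1.    ] F [ 0.96 -0.67  0.48] w -0.0002 j [-0.41  0.62  0.62  1.8  -0.45  0.87 -0.65]
in tool axes rel wheel axis: x 0.0993 y 0.0155; radial angle of tool x 28.73
```

Call:
{"op": "drive_tool", "data": {
  "commands": [
    {"linear": [0.001,-0.0085,0],"dr": [0,0,-5],"jaw": 1},
    {"linear": [0.001,-0.0085,0],"dr": [0,0,-5],"jaw": 1},
    {"linear": [0.001,-0.0085,0],"dr": [0,0,-5],"jaw": 1},
    {"linear": [0.001,-0.0085,0],"dr": [0,0,-5],"jaw": 1}
  ]
}}

```text
clock: 6.15
tcp_pos: [0.6123, -0.0558, 0.1102]
orientation: [2.845, 1.304, 0.012]
contact_force: [0.6, -1.2, -1.6]
grip_width: -0.0001
```

```bash
python3 st.py;  python3 - <<'E'
from bench import viewer
import cv2
for n in ["wrist","scene"]:
    cv2.imwrite(f"pics/{n}4.png",viewer.grab_frame(n)[:,:,::-1])
a=cv2.imread("pics/scene4.png")[125:275,200:400];cv2.imwrite("pics/s4c.png",cv2.resize(a,None,fx=4,fy=4,interpolation=cv2.INTER_CUBIC))
E
```

```text
t 6.15 tcp [ 0.6123 -0.0558  0.1102] psi -40.76 z [ 0.0117 -0.0076 -0.9999] F [ 0.59 -1.17 -1.61] w -0.0001 j [-0.41  0.56  0.54  1.85 -0.37  0.82 -0.4 ]
in tool axes rel wheel axis: x 0.0992 y 0.0192; radial angle of tool x 49.24
```

View pics/s4c.png

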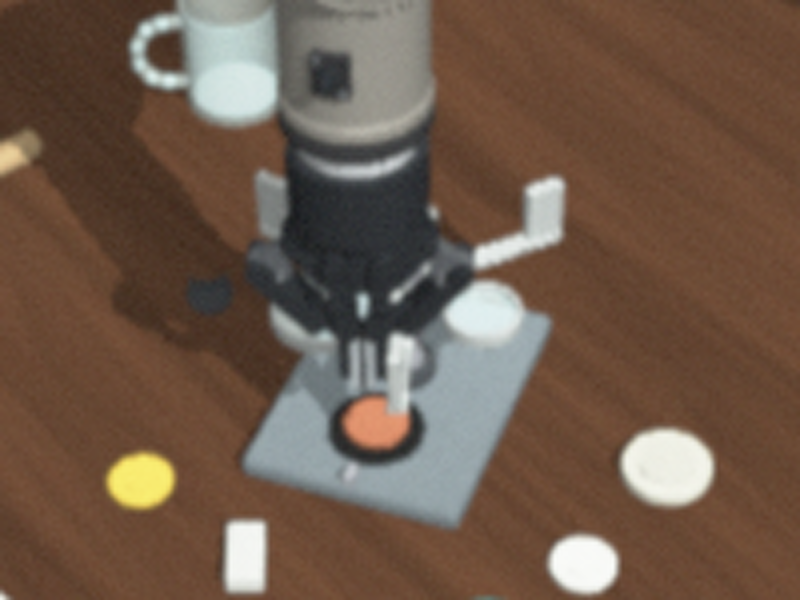

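View pics/wrist4.png

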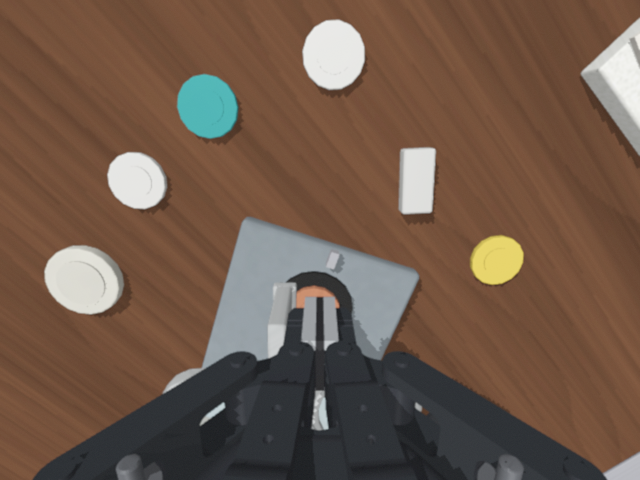

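Call:
{"op": "drive_tool", "data": {
  "commands": [
    {"linear": [0.001,-0.009,0],"dr": [0,0,-5],"jaw": 1},
    {"linear": [0.001,-0.009,0],"dr": [0,0,-5],"jaw": 1},
    {"linear": [0.001,-0.009,0],"dr": [0,0,-5],"jaw": 1},
    {"linear": [0.001,-0.009,0],"dr": [0,0,-5],"jaw": 1}
  ]
}}

```text
clock: 6.75
tcp_pos: [0.5868, -0.0331, 0.1107]
orientation: [2.573, 1.774, 0.015]
contact_force: [1.5, 1.0, -0.4]
grip_width: 0.0001
```

```bash
python3 st.py;  python3 - <<'E'
from bench import viewer
import cv2
for n in ["top","scene"]:
    cv2.imwrite(f"pics/{n}5.png",viewer.grab_frame(n)[:,:,::-1])
a=cv2.imread("pics/scene5.png")[145:265,220:380];cv2.imwrite("pics/s5c.png",cv2.resize(a,None,fx=5,fy=5,interpolation=cv2.INTER_CUBIC))
a=cv2.imread("pics/top5.png")[190:330,290:450]; cv2.imwrite("pics/t5c.png",cv2.resize(a,None,fx=4.2,fy=4.2,interpolation=cv2.INTER_CUBIC))
E
```

```text
t 6.75 tcp [ 0.5868 -0.0331  0.1107] psi -20.83 z [ 0.0169 -0.008  -0.9998] F [ 1.54  0.97 -0.44] w 0.0001 j [-0.4   0.5   0.45  1.91 -0.29  0.78 -0.15]
in tool axes rel wheel axis: x 0.0988 y 0.0200; radial angle of tool x 69.16
```

View pics/s5c.png

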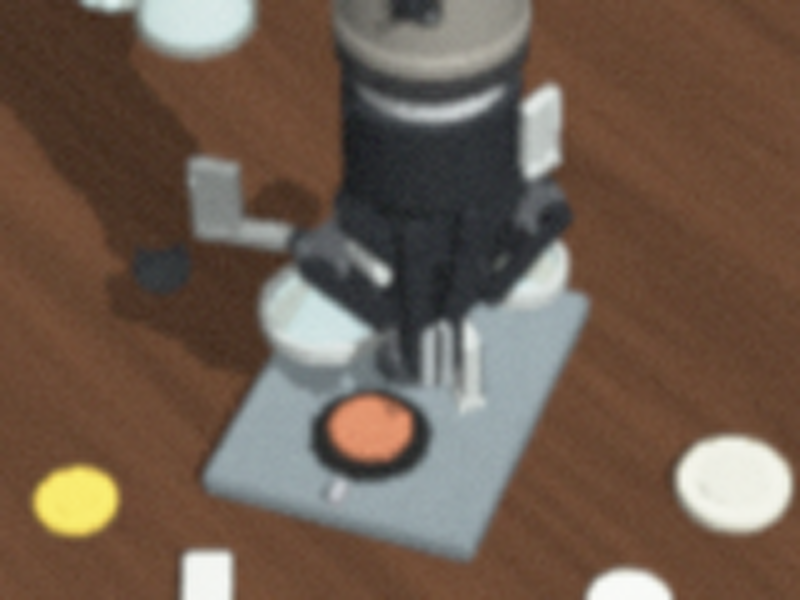

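View pics/t5c.png

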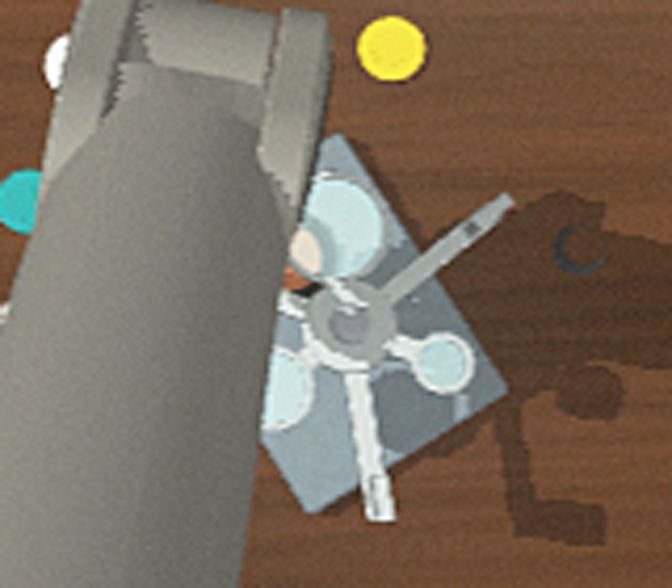

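```bash
cat > tu.py <<'E'
from h import *
from bench import viewer
T=viewer.calibration("top");S=viewer.calibration("scene")
ct=lambda u,v:np.array([290+(u+.5)/4.2-.5,190+(v+.5)/4.2-.5])
cs=lambda u,v:np.array([220+(u+.5)/5-.5,145+(v+.5)/5-.5])
base=[0.53296,-0.11826,.52754]
off={id(T):np.array([-.6,-.6]),id(S):np.array([0,-1.])}
def run(obs,g):
    f1=lambda q,o:proj(o[1],pt(base+[q[0]],'w',o[3],o[4]*D,o[5]))-o[2]-off[id(o[1])]
    for o in obs:
        s=least_squares(f1,[g],args=(o,));print(o[0],'%.2f'%(s.x[0]/D),s.fun.round(2))
    s=least_squares(lambda q:np.concatenate([f1(q,o) for o in obs]),[g]);print("all",s.x[0]/D)
E
python3 - <<'E'
from tu import *
run([("small",T,ct(443,362),.055,240,.097),("wide",T,ct(336,228),.055,0,.097),("tab3",T,ct(487,213),.095,300,.13),("tab3",S,cs(214,165),.095,300,.13),("tab2",S,cs(543,97),.095,180,.13)],-.4)
E
```

```text
small -23.64 [-0.01 -0.  ]
wide -24.85 [-0.06 -0.51]
tab3 -23.18 [ 1.21 -1.01]
tab3 -22.93 [-0.09 -0.04]
tab2 -23.50 [-0.37  0.62]
all -23.4607021778196
```

Call:
{"op": "drive_tool", "data": {
  "commands": [
    {"linear": [0.001,-0.009,0],"dr": [0,0,-5],"jaw": 1},
    {"linear": [0.001,-0.009,0],"dr": [0,0,-5],"jaw": 1},
    {"linear": [0.001,-0.009,0],"dr": [0,0,-5],"jaw": 1},
    {"linear": [0.001,-0.007,0],"dr": [0,0,-4],"jaw": 1},
    {"linear": [0,0,0],"dr": [0,0,0],"jaw": 1}
  ]
}}

```text
clock: 7.48
tcp_pos: [0.5573, -0.0216, 0.1111]
orientation: [2.254, 2.161, 0.016]
contact_force: [-0.0, -0.4, 0.6]
grip_width: 0.0001
```

```bash
python3 st.py;  python3 - <<'E'
from bench import viewer
import cv2
for n in ["top","scene"]:
    cv2.imwrite(f"pics/{n}6.png",viewer.grab_frame(n)[:,:,::-1])
a=cv2.imread("pics/scene6.png")[145:265,220:380];cv2.imwrite("pics/s6c.png",cv2.resize(a,None,fx=5,fy=5,interpolation=cv2.INTER_CUBIC))
a=cv2.imread("pics/top6.png")[190:330,290:450]; cv2.imwrite("pics/t6c.png",cv2.resize(a,None,fx=4.2,fy=4.2,interpolation=cv2.INTER_CUBIC))
E
```

```text
t 7.475 tcp [ 0.5573 -0.0216  0.1111] psi -2.41 z [ 0.0208 -0.0073 -0.9998] F [-0.03 -0.39  0.56] w 0.0001 j [-0.37  0.44  0.37  1.98 -0.22  0.74  0.09]
in tool axes rel wheel axis: x 0.0977 y 0.0202; radial angle of tool x 87.58
```

View pics/s6c.png

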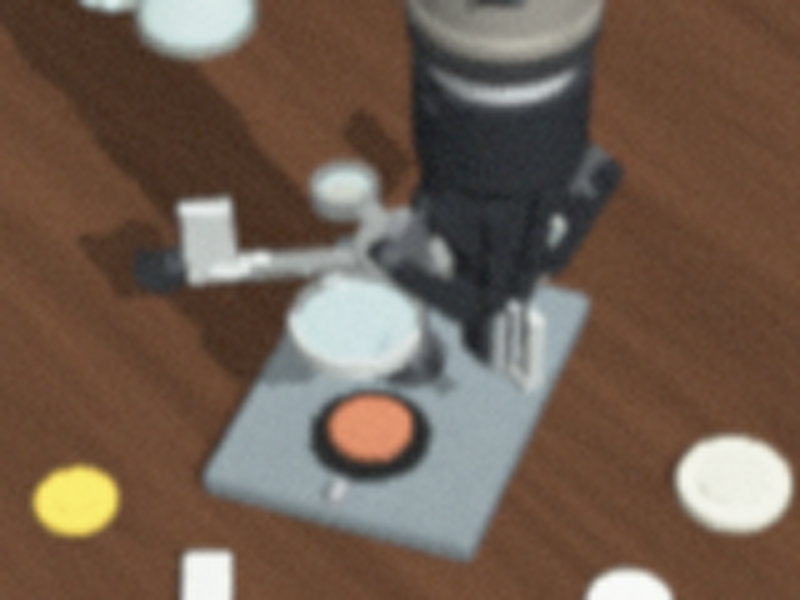

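View pics/t6c.png

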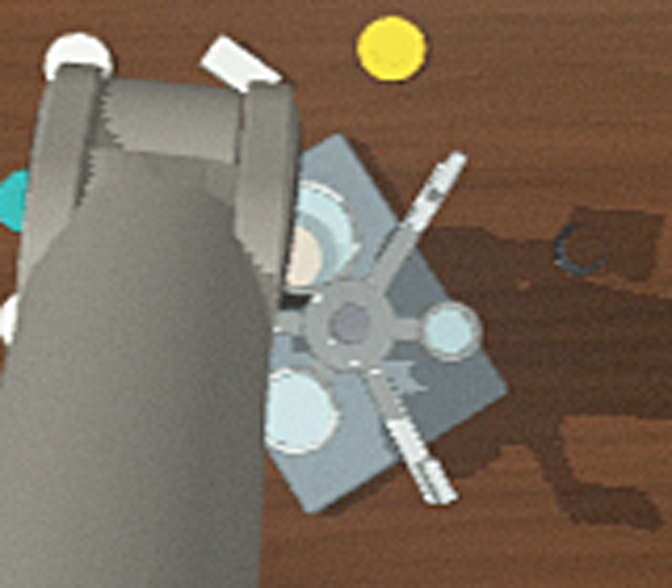

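Run:
```python
from tu import *
run([("small",T,ct(451,330),.055,240,.097),("tab3",T,ct(446,175),.095,300,.13),("mid",T,ct(298,410),.055,120,.097),("tab3",S,cs(207,207),.095,300,.13),("small",S,cs(345,187),.055,240,.095),("wide",S,cs(356,322),.055,0,.095)],-.1)
```

```text
small -4.81 [-0.37 -0.01]
tab3 -4.57 [ 0.62 -0.99]
mid -2.76 [-0.02  0.04]
tab3 -4.57 [-0.37  0.01]
small -4.82 [-0.03 -0.06]
wide -4.80 [ 0.1 -0.3]
all -4.4154387634247705
```

Call:
{"op": "drive_tool", "data": {
  "commands": [
    {"linear": [0.0005,-0.004,0],"dr": [0,0,-2],"jaw": 1},
    {"linear": [0.0,-0.003,0],"dr": [0,0,-2],"jaw": 1},
    {"linear": [0,0,0],"dr": [0,0,0],"jaw": 1}
  ]
}}

```text
clock: 7.95
tcp_pos: [0.5514, -0.021, 0.111]
orientation: [2.173, 2.239, 0.016]
contact_force: [1.0, -0.5, 0.2]
grip_width: -0.0001
```

```bash
python3 st.py
```

```text
t 7.95 tcp [ 0.5514 -0.021   0.111 ] psi 1.7 z [ 0.0223 -0.0077 -0.9997] F [ 1.   -0.48  0.25] w -0.0001 j [-0.36  0.43  0.35  1.99 -0.21  0.73  0.15]
in tool axes rel wheel axis: x 0.0967 y 0.0212; radial angle of tool x 91.69
```

Moved about 3.4°, so the turret should be near -1.2°. I'll back off sideways, rise clear, and measure with an open view.

Call:
{"op": "drive_tool", "data": {
  "commands": [
    {"linear": [0,0.006,0],"dr": [0,0,0],"jaw": 1},
    {"linear": [0,0.006,-0.002],"dr": [0,0,0],"jaw": 1},
    {"linear": [0,0,-0.03],"dr": [0,0,0],"jaw": 1},
    {"linear": [0,0,-0.06],"dr": [0,0,0],"jaw": 1},
    {"linear": [-0.06,0,-0.03],"dr": [0,0,0],"jaw": 1},
    {"linear": [-0.06,0,0],"dr": [0,0,0],"jaw": 1},
    {"linear": [-0.06,0,0],"dr": [0,0,0],"jaw": 1},
    {"linear": [0,0,0],"dr": [0,0,0],"jaw": 1}
  ]
}}

```text
clock: 8.95
tcp_pos: [0.5692, -0.201, 0.2384]
orientation: [2.169, 2.24, 0.011]
contact_force: [-0.2, 0.6, -0.4]
grip_width: -0.0
```

```bash
python3 st.py;  python3 - <<'E'
from bench import viewer
import cv2
for n in ["top","scene","wrist"]:
    cv2.imwrite(f"pics/{n}7.png",viewer.grab_frame(n)[:,:,::-1])
a=cv2.imread("pics/scene7.png")[145:265,220:380];cv2.imwrite("pics/s7c.png",cv2.resize(a,None,fx=5,fy=5,interpolation=cv2.INTER_CUBIC))
a=cv2.imread("pics/top7.png")[190:330,290:450]; cv2.imwrite("pics/t7c.png",cv2.resize(a,None,fx=4.2,fy=4.2,interpolation=cv2.INTER_CUBIC))
E
```

```text
t 8.95 tcp [ 0.5692 -0.201   0.2384] psi 1.85 z [ 0.0221 -0.0116 -0.9997] F [-0.25  0.59 -0.43] w -0.0 j [-0.13  0.36  0.47  1.77 -0.18  1.03  0.44]
in tool axes rel wheel axis: x -0.0838 y 0.0335; radial angle of tool x 91.84
```

View pics/s7c.png

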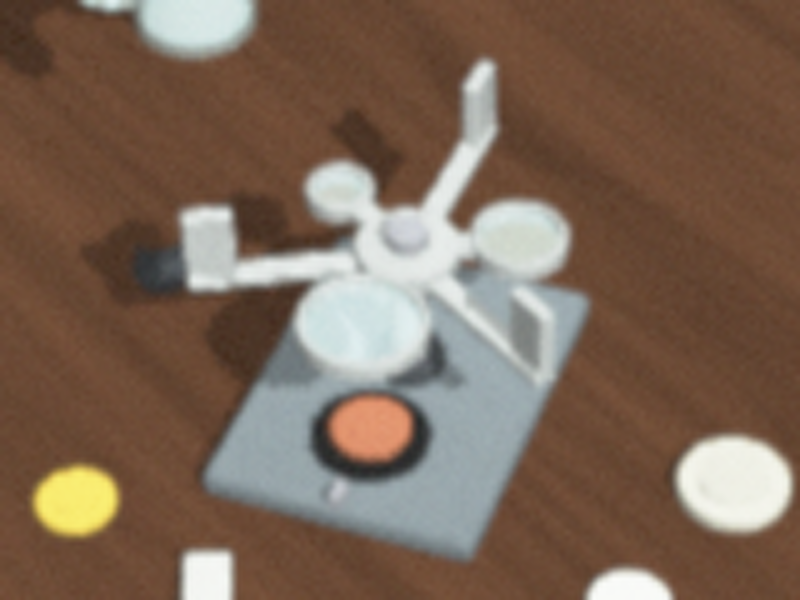

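View pics/t7c.png

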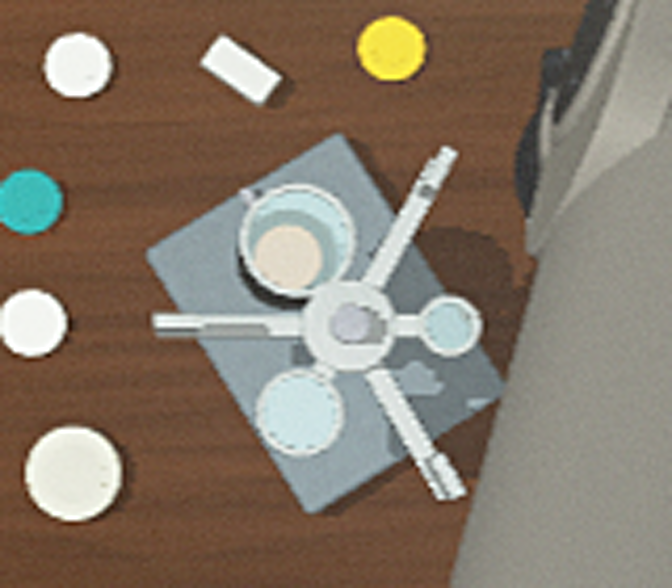

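View pics/wrist7.png

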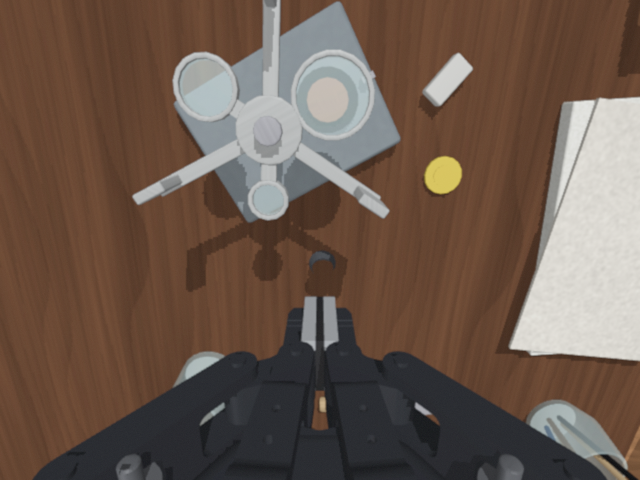

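Open view: the wide lens now sits over the medal. Top crop: lens (297,240), medal (288,257), tab1 pointing left (153–270,325). I'll refit all the points with the plate corners, giving each camera its own offset.

```bash
cat > fin.py <<'E'
from h import *
from bench import viewer
T=viewer.calibration("top");S=viewer.calibration("scene")
ct=lambda u,v:np.array([290+(u+.5)/4.2-.5,190+(v+.5)/4.2-.5])
cs=lambda u,v:np.array([220+(u+.5)/5-.5,145+(v+.5)/5-.5])
W=lambda n,c,o,r,a,z:(n,c,o,'w',r,a*D,z)
def sol(obs,cor):
    def f(p):
        off={id(T):p[4:6],id(S):p[6:8]};res=[]
        for n,c,o,k,r,a,z in obs: res.append(proj(c,pt(p,k,r,a,z))-o-off[id(c)])
        for c,o,i,w in cor:
            q=np.array([p[8]-(.185 if i else 0),w*.07]);q=rz(p[2])@q+p[:2];res.append(proj(c,[*q,.015])-o-off[id(c)])
        res.append(p[4:8]*.5)
        return np.concatenate(res)
    s=least_squares(f,[.533,-.118,.5275,-.02,0,0,0,0,.1],loss='soft_l1',x_scale=[.01,.01,.01,.01,1,1,1,1,.01])
    J=s.jac;cov=np.linalg.inv(J.T@J)*.25;print(s.x.round(4),'yaw',s.x[2]/D,'turret',s.x[3]/D,'+-',cov[3,3]**.5/D,cov[2,2]**.5/D)
    print(f(s.x)[:-4].reshape(-1,2).round(2).tolist());return s.x
COR=[(T,ct(341,135),0,-1),(T,ct(147,253),0,1),(T,ct(311,515),1,1),(S,cs(204,482),0,-1),(S,cs(473,556),0,1),(S,cs(590,297),1,1)]
E
python3 - <<'E'
from fin import *
obs=[W("wide",T,ct(297,240),.055,0,.097),W("mid",T,ct(299,412),.055,120,.097),W("small",T,ct(450,325),.055,240,.097),W("cap",T,ct(350,322),0,0,.108),
W("wide",S,cs(362,325),.055,0,.095),W("mid",S,cs(520,239),.055,120,.095),W("small",S,cs(340,190),.055,240,.095),W("cap",S,cs(406,228),0,0,.108),
W("tab2",S,cs(483,67),.095,180,.13),W("tab3",S,cs(207,213),.095,300,.13),W("tab1",S,cs(534,297),.095,60,.13),
("med",S,cs(372,428),'s',.055,0,.025),("idx",S,cs(335,490),'s',.098,0,.02)]
sol(obs,COR);sol(obs,[])
E
```

```text
[ 0.5332 -0.1173  0.5356 -0.0359 -1.1568 -1.0173  0.0162 -0.8592  0.1054] yaw 30.689863770484383 turret -2.0586563367027586 +- 0.49714673058867964 0.29771380531251473
[[0.32, -0.08], [0.28, 0.12], [-0.0, 0.15], [0.29, 0.39], [0.23, -0.41], [0.05, -0.32], [0.08, -0.05], [0.28, 0.2], [-0.61, 1.71], [-0.12, 0.33], [-0.19, 1.26], [-0.06, -0.33], [1.0, 0.92], [-0.25, -1.47], [-0.99, -0.46], [-0.16, 0.54], [-0.6, -1.06], [-0.24, -1.41], [0.31, -0.49]]Traceback (most recent call last):
  File "<stdin>", line 6, in <module>
  File "fin.py", line 16, in sol
    J=s.jac;cov=np.linalg.inv(J.T@J)*.25;print(s.x.round(4),'yaw',s.x[2]/D,'turret',s.x[3]/D,'+-',cov[3,3]**.5/D,cov[2,2]**.5/D)
                ~~~~~~~~~~~~~^^^^^^^
    ainv = _umath_linalg.inv(a, signature=signature)
    raise LinAlgError("Singular matrix")
numpy.linalg.LinAlgError: Singular matrix
```

Call:
{"op": "drive_tool", "data": {
  "commands": [
    {"linear": [-0.035,0.01,0],"dr": [0,0,0],"jaw": 1},
    {"linear": [-0.035,0,0],"dr": [0,0,0],"jaw": 1},
    {"linear": [0,0,0],"dr": [0,0,0],"jaw": 1}
  ]
}}

```text
clock: 9.48
tcp_pos: [0.5859, -0.257, 0.237]
orientation: [2.151, 2.267, 0.017]
contact_force: [0.2, -0.2, -1.0]
grip_width: -0.0003
```

Run:
```python
from bench import viewer
import cv2,numpy as np
c=viewer.calibration("wrist");im=viewer.grab_frame("wrist")[:,:,::-1]
cv2.imwrite("pics/w8.png",im);np.savez("w8.npz",**c);print(c)
a=im[40:270,110:410];cv2.imwrite("pics/w8c.png",cv2.resize(a,None,fx=2.6,fy=2.6,interpolation=cv2.INTER_CUBIC))
```

```text
{'K': array([[345.43536886,   0.        , 319.40337652],
       [  0.        , 345.43536886, 243.40744925],
       [  0.        ,   0.        ,   1.        ]]), 'R': array([[ 0.99844829,  0.05240405,  0.01883707],
       [ 0.04333442, -0.94361678,  0.32819126],
       [ 0.03497352, -0.32686571, -0.94442345]]), 't': array([-0.5749217 , -0.31301817,  0.28070867])}
```

View pics/w8c.png

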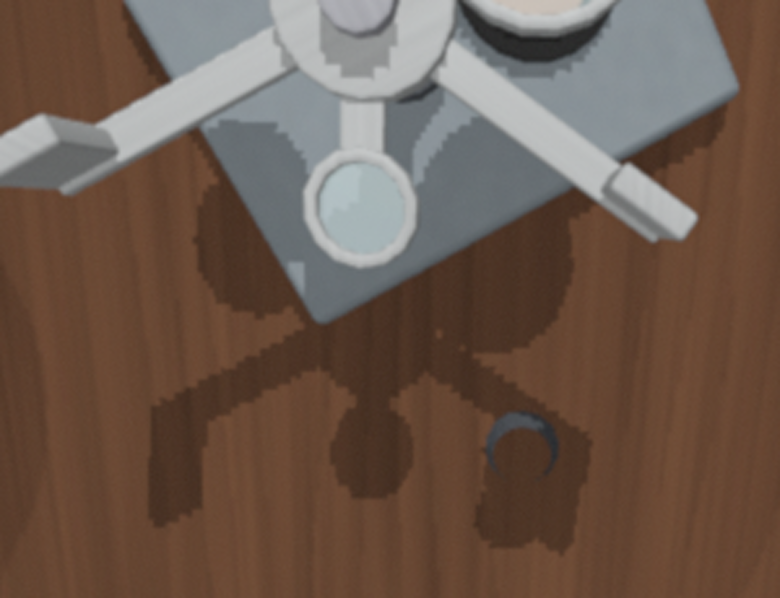

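Call:
{"op": "drive_tool", "data": {
  "commands": [
    {"linear": [0.055,0.0,-0.01],"dr": [0,0,0],"jaw": 1},
    {"linear": [0.055,0,-0.01],"dr": [0,0,0],"jaw": 1},
    {"linear": [0,0.0,0],"dr": [0,0,0],"jaw": 1}
  ]
}}

```text
clock: 9.9
tcp_pos: [0.5802, -0.1342, 0.2558]
orientation: [2.141, 2.282, 0.021]
contact_force: [0.3, 0.1, -0.3]
grip_width: 0.0001
```

Run:
```python
from bench import viewer
import cv2,numpy as np
c=viewer.calibration("wrist");im=viewer.grab_frame("wrist")[:,:,::-1]
cv2.imwrite("pics/w9.png",im);np.savez("w9.npz",**c)
a=im[10:240,110:410];cv2.imwrite("pics/w9c.png",cv2.resize(a,None,fx=2.6,fy=2.6,interpolation=cv2.INTER_CUBIC))
```

```text
(no output)
```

View pics/w9c.png

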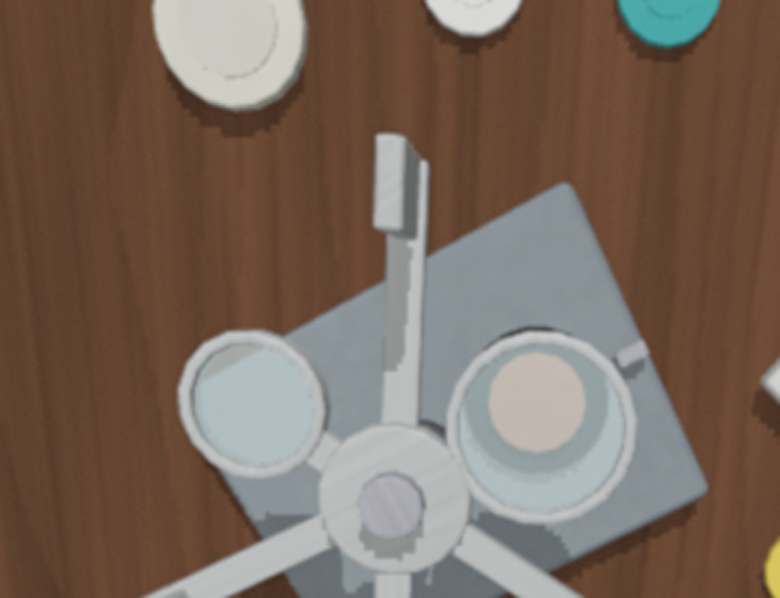

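```bash
cat > w.py <<'E'
from h import *
import sys
c=dict(np.load("w9.npz"))
cw=lambda u,v:np.array([110+(u+.5)/2.6-.5,10+(v+.5)/2.6-.5])
obs=[("wide",cw(541,426),'w',.055,0,.097),("mid",cw(252,403),'w',.055,120*D,.097),("cap",cw(391,505),'w',0,0,.108),("hub",cw(395,499),'w',0,0,.098),("tab1",cw(391,182),'w',.095,60*D,.13),("tabfoot",cw(421,165),'w',.107,60*D-.06,.092),
("idx",cw(631,352),'s',.098,0,.022),("med",cw(537,402),'s',.055,0,.025)]
cor=[(cw(568,182),0,1),(cw(707,489),0,-1)]
def f(p,z=1):
    r=[proj(c,pt(p,k,rr,a,zz))-o for n,o,k,rr,a,zz in obs if n!='tabfoot']
    for o,i,w in cor: r.append(proj(c,[*(rz(p[2])@np.array([p[4],w*.07])+p[:2]),.015])-o)
    return np.concatenate(r)
s=least_squares(f,[.533,-.118,.53,-.02,.105],x_scale=.01,loss='soft_l1');p=s.x
cov=np.linalg.inv(s.jac.T@s.jac)*.25
print(p.round(4),'yaw',p[2]/D,'turret',p[3]/D,'+-',cov[3,3]**.5/D);print(f(p).reshape(-1,2).round(2).tolist())
E
python3 w.py
```

```text
[ 0.5298 -0.1176  0.5273 -0.0306  0.1028] yaw 30.212115623760454 turret -1.7533922106512072 +- 0.32939446706603587
[[0.38, 1.31], [-0.14, 0.21], [-0.35, 0.23], [-0.23, 0.08], [-0.23, -1.17], [0.68, 0.02], [0.28, -0.13], [-0.63, -1.69], [0.61, 2.65]]
```

Turret about -1.75° (wrist view), -2.1° and about -1.2° by the other estimates, so I'll nudge it by about +1.6°. That means returning to the contact pose and pushing 2.8 mm further.

```bash
python3 st.py .568 -.021 .2
```

```text
t 9.95 tcp [ 0.5798 -0.1367  0.2556] psi 3.48 z [ 1.740e-02  2.000e-04 -9.998e-01] F [-0.19  0.52  0.54] w 0.0002 j [-0.23  0.33  0.45  1.76 -0.17  1.07  0.34]
tool shift [ 0.1163 -0.0057  0.0554]
in tool axes rel wheel axis: x -0.0213 y 0.0456; radial angle of tool x 93.48
```

Call:
{"op": "drive_tool", "data": {
  "commands": [
    {"linear": [0.058,-0.002,0.0],"dr": [0,0,1],"jaw": 1},
    {"linear": [0.058,-0.002,0.0],"dr": [0,-0.5,1],"jaw": 1},
    {"linear": [0,0,0.03],"dr": [0,0,0],"jaw": 1},
    {"linear": [0,0.0,0.03],"dr": [0,0,0],"jaw": 1},
    {"linear": [0,0.0,0],"dr": [0,0,0],"jaw": 1}
  ]
}}

```text
clock: 10.58
tcp_pos: [0.5705, -0.0179, 0.194]
orientation: [2.177, 2.238, 0.01]
contact_force: [-0.1, 0.4, -0.4]
grip_width: 0.0
```

```bash
python3 st.py .568 -.021 .111
```

```text
t 10.575 tcp [ 0.5705 -0.0179  0.194 ] psi 1.59 z [ 0.0185 -0.0089 -0.9998] F [-0.12  0.38 -0.41] w 0.0 j [-0.4   0.35  0.4   1.88 -0.16  0.92  0.1 ]
tool shift [-0.0022 -0.0041  0.083 ]
in tool axes rel wheel axis: x 0.0993 y 0.0403; radial angle of tool x 91.58
```

Call:
{"op": "drive_tool", "data": {
  "commands": [
    {"linear": [-0.001,0.001,0.03],"dr": [0,0,0],"jaw": 1},
    {"linear": [-0.001,0.001,0.028],"dr": [0,0,0],"jaw": 1},
    {"linear": [0,0,0.022],"dr": [0,0,0],"jaw": 1},
    {"linear": [0,0.0,0],"dr": [0,0,0],"jaw": 1}
  ]
}}

```text
clock: 11.08
tcp_pos: [0.5777, -0.0225, 0.1171]
orientation: [2.176, 2.232, 0.017]
contact_force: [0.3, 0.6, 1.0]
grip_width: -0.0003
```

```bash
python3 st.py .5486 -.0205 .111
```

```text
t 11.075 tcp [ 0.5777 -0.0225  0.1171] psi 1.45 z [ 0.0249 -0.009  -0.9996] F [0.26 0.61 1.04] w -0.0003 j [-0.36  0.46  0.37  1.93 -0.22  0.76  0.15]
tool shift [ 0.0028 -0.0292  0.0054]
in tool axes rel wheel axis: x 0.0946 y 0.0471; radial angle of tool x 91.43
```

Call:
{"op": "drive_tool", "data": {
  "commands": [
    {"linear": [0.001,-0.007,0.004],"dr": [0,0,0],"jaw": 1},
    {"linear": [0.001,-0.007,0.002],"dr": [0,0,0],"jaw": 1},
    {"linear": [0,-0.006,0],"dr": [0,0,0],"jaw": 1},
    {"linear": [0,-0.003,0],"dr": [0,0,-0.5],"jaw": 1},
    {"linear": [0,0,0],"dr": [0,0,0],"jaw": 1}
  ]
}}

```text
clock: 11.7
tcp_pos: [0.5553, -0.0214, 0.1143]
orientation: [2.164, 2.239, 0.024]
contact_force: [-0.1, 0.4, -0.0]
grip_width: 0.0001
```

```bash
python3 st.py .5486 -.0205 .111
```

```text
t 11.7 tcp [ 0.5553 -0.0214  0.1143] psi 1.94 z [ 0.0307 -0.0081 -0.9995] F [-0.12  0.42 -0.01] w 0.0001 j [-0.37  0.43  0.37  1.99 -0.21  0.73  0.15]
tool shift [ 0.0012 -0.0067  0.0031]
in tool axes rel wheel axis: x 0.0961 y 0.0255; radial angle of tool x 91.92
```

Call:
{"op": "drive_tool", "data": {
  "commands": [
    {"linear": [0.001,-0.003,0.002],"dr": [0,0,-0.5],"jaw": 1},
    {"linear": [0,-0.003,0.0],"dr": [0,0,-0.5],"jaw": 1},
    {"linear": [0,0,0],"dr": [0,0,0],"jaw": 1}
  ]
}}

```text
clock: 12.08
tcp_pos: [0.5499, -0.0203, 0.1123]
orientation: [2.142, 2.258, 0.026]
contact_force: [0.4, -0.6, -0.3]
grip_width: 0.0001
```

```bash
python3 st.py .5486 -.0205 .111
```

```text
t 12.075 tcp [ 0.5499 -0.0203  0.1123] psi 3.03 z [ 0.0324 -0.0079 -0.9994] F [ 0.36 -0.61 -0.3 ] w 0.0001 j [-0.37  0.42  0.36  2.01 -0.21  0.72  0.17]
tool shift [-0.0001 -0.0013  0.0013]
in tool axes rel wheel axis: x 0.0969 y 0.0220; radial angle of tool x 93.01
```

Call:
{"op": "drive_tool", "data": {
  "commands": [
    {"linear": [0,-0.0015,0],"dr": [0,0,0],"jaw": 1},
    {"linear": [0,0,0],"dr": [0,0,0],"jaw": 1}
  ]
}}

```text
clock: 12.32
tcp_pos: [0.5487, -0.0203, 0.1123]
orientation: [2.142, 2.258, 0.026]
contact_force: [0.0, -0.7, -0.4]
grip_width: 0.0001
```

```bash
python3 st.py .5486 -.0205 .111
```

```text
t 12.325 tcp [ 0.5487 -0.0203  0.1123] psi 3.03 z [ 0.033  -0.0079 -0.9994] F [ 0.02 -0.72 -0.44] w 0.0001 j [-0.37  0.42  0.36  2.01 -0.21  0.71  0.17]
tool shift [-0.0002 -0.0001  0.0013]
in tool axes rel wheel axis: x 0.0970 y 0.0208; radial angle of tool x 93.02
```

Back off, rise, and move to the same wrist viewpoint.

Call:
{"op": "drive_tool", "data": {
  "commands": [
    {"linear": [0,0.006,0],"dr": [0,0,0],"jaw": 1},
    {"linear": [0,0.008,-0.002],"dr": [0,0,0],"jaw": 1},
    {"linear": [0,0.006,-0.03],"dr": [0,0,0],"jaw": 1},
    {"linear": [0,0,-0.055],"dr": [0,0.6,0],"jaw": 1},
    {"linear": [-0.03,0,-0.055],"dr": [0,0,0],"jaw": 1},
    {"linear": [-0.06,0,0],"dr": [0,0,0],"jaw": 1},
    {"linear": [-0.03,0,0],"dr": [0,0,0],"jaw": 1},
    {"linear": [0,0,0],"dr": [0,0,0],"jaw": 1}
  ]
}}

```text
clock: 13.32
tcp_pos: [0.5748, -0.1416, 0.2613]
orientation: [2.142, 2.265, 0.036]
contact_force: [0.2, 0.9, 0.0]
grip_width: 0.0001
```

```bash
python3 st.py
python3 - <<'E'
from bench import viewer
import cv2,numpy as np
c=viewer.calibration("wrist");im=viewer.grab_frame("wrist")[:,:,::-1]
cv2.imwrite("pics/w10.png",im);np.savez("w10.npz",**c)
a=im[10:240,110:410];cv2.imwrite("pics/w10c.png",cv2.resize(a,None,fx=2.6,fy=2.6,interpolation=cv2.INTER_CUBIC))
im=viewer.grab_frame("scene")[:,:,::-1];cv2.imwrite("pics/scene10.png",im)
cv2.imwrite("pics/s10c.png",cv2.resize(im[145:265,220:380],None,fx=5,fy=5,interpolation=cv2.INTER_CUBIC))
E
```

```text
t 13.325 tcp [ 0.5748 -0.1416  0.2613] psi 3.21 z [ 3.330e-02 -1.000e-04 -9.994e-01] F [0.24 0.9  0.02] w 0.0001 j [-0.23  0.31  0.46  1.78 -0.17  1.06  0.35]
in tool axes rel wheel axis: x -0.0256 y 0.0404; radial angle of tool x 93.21
```

View pics/w10c.png

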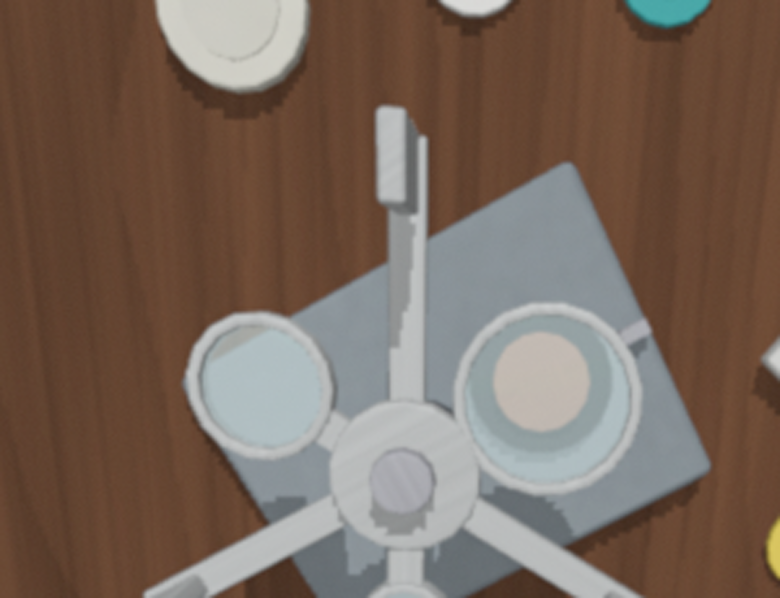

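View pics/s10c.png

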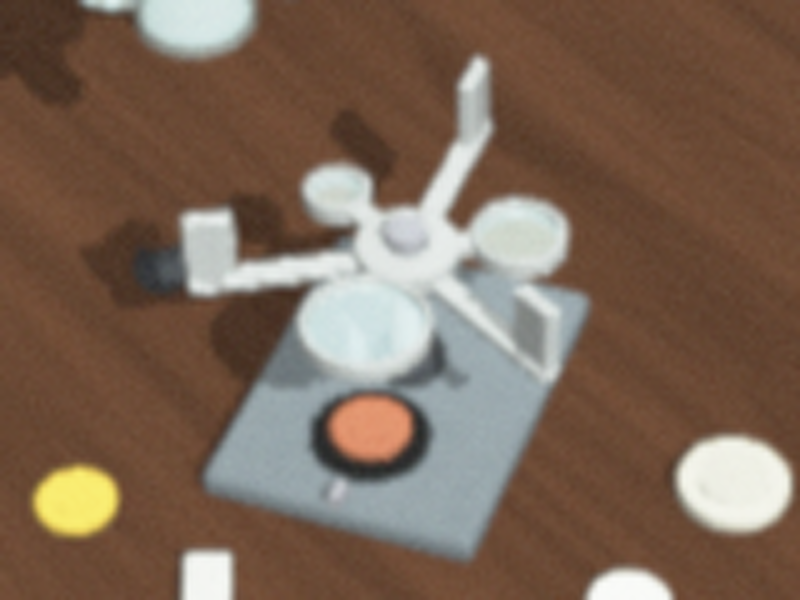

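```bash
python3 - <<'E'
s=open('w.py').read().replace("w9.npz","w10.npz")
i=s.index("obs=");j=s.index("def f")
s=s[:i]+'''obs=[("wide",cw(548,398),'w',.055,0,.097),("mid",cw(259,385),'w',.055,120*D,.097),("cap",cw(402,480),'w',0,0,.108),("hub",cw(404,474),'w',0,0,.098),("tab1",cw(391,155),'w',.095,60*D,.13),
("idx",cw(636,330),'s',.098,0,.022),("med",cw(541,381),'s',.055,0,.025)]
cor=[(cw(570,162),0,1),(cw(709,467),0,-1)]
'''+s[j:]
open('w2.py','w').write(s)
E
python3 w2.py
python3 - <<'E'
from fin import *
obs=[W("wide",T,ct(297,240),.055,0,.097),W("cap",T,ct(350,322),0,0,.108)][1:]+[
W("wide",S,cs(366,326),.055,0,.095),W("mid",S,cs(519,236),.055,120,.095),W("small",S,cs(337,193),.055,240,.095),W("cap",S,cs(406,228),0,0,.108),
W("tab2",S,cs(477,65),.095,180,.13),W("tab3",S,cs(208,216),.095,300,.13),W("tab1",S,cs(536,295),.095,60,.13),
("med",S,cs(372,428),'s',.055,0,.025),("idx",S,cs(335,490),'s',.098,0,.02)]
sol(obs,COR)
E
```

```text
[ 0.5297 -0.1175  0.5262  0.0029  0.1025] yaw 30.147464782026965 turret 0.16855594437812685 +- 0.3087660859157342
[[0.06, 0.41], [0.08, 0.09], [-0.39, 0.28], [0.18, 0.42], [-0.11, -1.59], [-0.06, 0.27], [0.41, -0.08], [-0.66, -1.74], [0.65, 2.79]]
[ 0.5328 -0.1182  0.5367 -0.0102 -1.0647 -1.0435 -0.0391 -1.1222  0.1061] yaw 30.74865093886705 turret -0.5836189285679269 +- 0.5526243481670985 0.2950254401371121
[[0.62, 0.6], [-0.03, -0.49], [0.1, -0.14], [0.18, -0.41], [0.24, 0.18], [-0.41, 1.89], [-0.24, 0.42], [0.2, 1.12], [-0.07, -0.36], [1.0, 0.88], [-0.15, -1.48], [-0.86, -0.43], [0.04, 0.54], [-0.69, -0.89], [-0.32, -1.3], [0.16, -0.36]]
```

Turret is now 0.2° by the wrist view and -0.6° by the scene view. The lens is centred over the medal, and the arm is clear.

```bash
python3 -c "
from bench import job;print(job.hand_in())"
```

```text
the job is handed in; nothing more can be done
None
```

The wide lens is now centred over the bronze medal, and I handed the job in at about 13.4 s of the 64 s allowed. I turned the lens wheel about 61° counter-clockwise by pushing tab1 with the outside of the shut fingers. A second, gentle push of about 2° finished the turn.

- **Final angle:** the wrist view puts the wheel at +0.2° ± 0.3°. The scene view puts it at -0.6° ± 0.6°. The two differ slightly, and both are within about 0.6 mm of the centre at the lens.
- **Fit quality:** in the wrist fit, two corners of the base plate were off by up to 2.8 pixels, in opposite directions. I put this down to the plate's rounded corners, and it does not shift the angle noticeably.
- **Surroundings:** the medal and the neighbouring objects appear unmoved in the last pictures. I judged that by eye and did not measure it. The force readings between moves stayed around 2 N or less. The gripper was well clear above the wheel when I handed in.

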